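# Find and seat the rocking tub cover

### The arm

A 7-joint arm with a two-finger parallel gripper is mounted at the origin on a cart in front of the work surface, level with it; the furniture and walls round the work are solid. World frame = base frame: x ahead of the robot, y to its left, z up, the work surface at z = 0. Lengths are in m, angles in degrees, forces in N, time in s.
With the tool pointing down it reaches from about 0.425 to 0.875 m from the base axis. Payload 4.7 kg.
Tool frame: the origin (TCP) lies between the finger pads; the fingertips stand env.finger_overhang ahead of it and the grasp point (between the pads) lies 5 mm behind it (env.finger_overhang is the distance from the TCP to the fingertips, in m); z points along the fingers, y is the line along which they close (so a half turn about z gives the same grasp; the last joint's range is limited). The gripper opens to 87 mm and grips with 3 to 60 N. Pads are 19 mm wide; open, the fingers measure 117 mm over their backs; the gripper's body (75 mm by 190 mm) begins 51 mm behind the grasp point.
Start: joints at [76.954, 18.392, -4.016, 83.108, 1.295, 78.541, -3.26], TCP at [0.156, -0.631, 0.237] pointing down, gripper open.
Joint ranges: [-163.93, 163.93], [-17.29, 119.83], [-79.2, 71.16], [3.27, 140.29], [-89.18, 269.18], [5.43, 117.66], [-154.24, 154.24]. Speed limits (degrees/s): [147.25, 147.25, 180, 180, 180, 180, 180].

### API

Orientations are given as [roll, pitch, yaw] about the fixed x, y, z axes, in that order (R = Rz(yaw) Ry(pitch) Rx(roll)).
In Python, from cell import telemetry, eyes, env, models gives the robot as it stands. The module is installed in compiled form; this text tells all that it offers.
- The arm moves only by the tool drive_tool, never from a script. Its arguments are lists of equal length, an entry for each row: "angular": the turn, a rotation vector about the tool's x, y, z in rad, a list of three; "delta_pos": the shift along the tool's x, y, z in cm, a list of three; "gripper": the finger opening in cm, from 0 to 8.7. A call has 1 to 20 rows; each row shifts and turns the commanded pose from where the row before left it, along the tool's axes as they then stand; what a row does not reach is not made up. A row lasts 1/10 s, in which the tool goes at most 50 mm and 8.59 degrees, less where a joint would pass 70% of its speed; a pose out of reach is approached as far as the arm can. A call with a gripper value outside its range is refused whole. The fingers move at their own pace and stop on an object; "squeeze" is the grip in N (left out, the last holds). Time passes only in rows, so rows that do not move let the fingers close. It gives the time, the measured TCP pose, the force, the opening and the grip force at its end, in the units of the state.
- telemetry.get_obs(): the state, without advancing time (a new reading comes with each control period).
- eyes.read_camera(name): name is "scene" or "top"; returns a dict with "pixels" (384x512x3 uint8, red, green, blue), "mtx" (3x3 intrinsics, pixels), "origin" and "orientation" of the camera in the world. Camera axes: x right, y down, z forward; pixel columns grow to the right and rows downward; lengths in m; the calibration is good to about 2 mm. A picture is of the moment at which its call begins. There is no depth.
- env.sign_off(): hands the job in; it is judged then, once.
Trained networks look in a picture, given as the dict that the camera call returned (one of the last four; its "shot" number tells which), for a name from the list of things; names that differ only in an ending like _2 or _b are one class to them, and where a whole thing is asked for, a point or a joint stands for the part that bears it (a point fixed in the world has none). Each returns a list of dicts, best first, with "p" (0 to 1); they miss things now and then, are a little off and sometimes report something else, mostly with a low value. They report only what shows in the picture. A call takes as long as a camera call.
- models.search_frame(picture, target): "centre" ([column, row] in pixels, amid what is visible of it).
- models.cut_out(picture, target): "pixels" (384x512 bool, what is visible of it) and "centre" ([column, row] in pixels, amid what is visible of it).
The state is a dict: "time_s": time; "qpos": joint angles; "joint_velocities": joint speeds; "effort": joint torques, N m; "tool_pos": TCP position; "tool_rot": TCP orientation; "force": force on the tool from outside, world axes, zero at the start; "wrist_torque": the same for the moment, N m; "grip_width": finger opening in m; "grasp_force": force on a finger pad.
Only numpy, scipy, OpenCV 4.12 (cv2) and the standard library are available. Lean on these libraries where they do the work, as an engineer would, in place of code of your own. Each camera call takes 0.05 s, during which the arm holds its last target. There are 200 camera calls.

### The job

One of the four identical wooden covers in the caddy is not pressed home, though it looks like the others. With closed fingers press lightly near the edge of the covers until you find the one that rocks, then push that one straight down at its middle until it is fully home and no longer rocks, and let go. Do not press hard on the covers that are already seated, lift no cover, and leave the other things alone.

Things in the scene. Friction and masses are not known exactly. Their poses are not given: they have to be found in the camera images.
- caddy: Open wooden box fixed to the worktop, 104 mm (its x) by 390 mm (its y), walls 44 mm high, end boards 58 mm; origin at the centre of its underside. Holds four identical white tubs in a row along its y (at +132, +44, -44, -132 mm), each with an identical cover. Turned up to 0.3 rad. The tubs stand up to 10 mm apart in height: height does not tell which cover is loose.
- cover_a_top (a point): Top centre of one of four identical round wooden covers (81 mm across, flat, no knob), 80 to 90 mm above the worktop; z is the cover's upward normal, yaw means nothing, letters do not tell the order in the row. SEATED covers (three): pressed anywhere they sink straight down on a soft pad, untilted, 0.4 mm per N, at most 3 mm (reached at 7 N), and spring back; limit 13 N.
- cover_b_top (a point): Top centre of one of four identical round wooden covers (81 mm across, flat, no knob), 80 to 90 mm above the worktop; z is the cover's upward normal, yaw means nothing, letters do not tell the order in the row. SEATED covers (three): pressed anywhere they sink straight down on a soft pad, untilted, 0.4 mm per N, at most 3 mm (reached at 7 N), and spring back; limit 13 N.
- cover_c_top (a point): Top centre of one of four identical round wooden covers (81 mm across, flat, no knob), 80 to 90 mm above the worktop; z is the cover's upward normal, yaw means nothing, letters do not tell the order in the row. SEATED covers (three): pressed anywhere they sink straight down on a soft pad, untilted, 0.4 mm per N, at most 3 mm (reached at 7 N), and spring back; limit 13 N.
- cover_d_top (a point): Top centre of one of four identical round wooden covers (81 mm across, flat, no knob), 80 to 90 mm above the worktop; z is the cover's upward normal, yaw means nothing, letters do not tell the order in the row. SEATED covers (three): pressed anywhere they sink straight down on a soft pad, untilted, 0.4 mm per N, at most 3 mm (reached at 7 N), and spring back; limit 13 N.
- jam_jar: Bystander, loose, not to be disturbed: jam jar with dark lid, 60 mm across, 110 mm tall; origin at the centre of its underside.
- spice_thyme: Bystander, loose, not to be disturbed: white-capped spice jar, 41 mm across, 107 mm tall; origin at the centre of its underside.
- honey_jar: Bystander, loose, not to be disturbed: honey jar with grey lid, 61 mm across, 89 mm tall; origin at the centre of its underside.
- sardine_tin: Bystander, loose, not to be disturbed: flat oblong tin, 63 x 105 x 25 mm; origin at the centre of its underside.
- tomato_tin: Bystander, loose, not to be disturbed: food tin, 57 mm across, 72 mm tall; origin at the centre of its underside.
- cover_a: Same cover as cover_a_top, origin 12 mm below its top. The LOOSE one (any of the four, looks level): 1 to 5 N about 28 mm off its centre, on any side, tips it 0.1 to 0.14 rad (that side 3 to 4 mm lower); it levels when let go. Pressed at its centre it goes 7 mm down into its tub from 8 N, 15 N at the end (18 to 20 N is ample), then stays and rocks no more. Pressing its rim does not seat it.
- cover_b: Same cover as cover_b_top, origin 12 mm below its top. The LOOSE one (any of the four, looks level): 1 to 5 N about 28 mm off its centre, on any side, tips it 0.1 to 0.14 rad (that side 3 to 4 mm lower); it levels when let go. Pressed at its centre it goes 7 mm down into its tub from 8 N, 15 N at the end (18 to 20 N is ample), then stays and rocks no more. Pressing its rim does not seat it.
- cover_c: Same cover as cover_c_top, origin 12 mm below its top. The LOOSE one (any of the four, looks level): 1 to 5 N about 28 mm off its centre, on any side, tips it 0.1 to 0.14 rad (that side 3 to 4 mm lower); it levels when let go. Pressed at its centre it goes 7 mm down into its tub from 8 N, 15 N at the end (18 to 20 N is ample), then stays and rocks no more. Pressing its rim does not seat it.
- cover_d: Same cover as cover_d_top, origin 12 mm below its top. The LOOSE one (any of the four, looks level): 1 to 5 N about 28 mm off its centre, on any side, tips it 0.1 to 0.14 rad (that side 3 to 4 mm lower); it levels when let go. Pressed at its centre it goes 7 mm down into its tub from 8 N, 15 N at the end (18 to 20 N is ample), then stays and rocks no more. Pressing its rim does not seat it.

How it is judged (in metres and radians):
On the way:
1. a fingertip presses the loose cover so that it rocks (tilts by more than 0.04 rad) (((angle between cover_a_top's own z axis and vertical above 0.04 rad and contact force between the fingers and cover_a above 0.3 N) or (angle between cover_b_top's own z axis and vertical above 0.04 rad and contact force between the fingers and cover_b above 0.3 N) or (angle between cover_c_top's own z axis and vertical above 0.04 rad and contact force between the fingers and cover_c above 0.3 N) or (angle between cover_d_top's own z axis and vertical above 0.04 rad and contact force between the fingers and cover_d above 0.3 N))), for 0.03 s.
At the end, for the whole second after the job is handed in: The cover that was loose has been pushed at least 6 of its 7 mm down into its tub and stays there; all four covers lie level within 0.03 rad and at rest, untouched (((distance of cover_a_top from where it was at the start of the episode above 0.006 m and z of cover_a_top in the frame of caddy below 0.084 m) or (distance of cover_b_top from where it was at the start of the episode above 0.006 m and z of cover_b_top in the frame of caddy below 0.084 m) or (distance of cover_c_top from where it was at the start of the episode above 0.006 m and z of cover_c_top in the frame of caddy below 0.084 m) or (distance of cover_d_top from where it was at the start of the episode above 0.006 m and z of cover_d_top in the frame of caddy below 0.084 m)) and angle between each of cover_a_top, cover_b_top, cover_c_top, cover_d_top's own z axis and vertical below 0.03 rad and linear speed of each of cover_a, cover_b, cover_c, cover_d below 0.01 m/s).
It fails at once if a cover that is already seated is pressed with more than 13 N ((contact force between the fingers and cover_a above 13 N and distance of cover_a_top from where it was at the start of the episode below 0.0035 m) or (contact force between the fingers and cover_b above 13 N and distance of cover_b_top from where it was at the start of the episode below 0.0035 m) or (contact force between the fingers and cover_c above 13 N and distance of cover_c_top from where it was at the start of the episode below 0.0035 m) or (contact force between the fingers and cover_d above 13 N and distance of cover_d_top from where it was at the start of the episode below 0.0035 m)).
It fails at once if a cover is lifted (its top more than 98 mm above the worktop) (z of any of cover_a_top, cover_b_top, cover_c_top, cover_d_top in the frame of caddy above 0.098 m).
It fails at once if a bystander is moved or lifted by more than 20 mm or tipped (distance of any of jam_jar, spice_thyme, honey_jar, sardine_tin, tomato_tin from where it was at the start of the episode above 0.02 m or angle between any of jam_jar, spice_thyme, honey_jar, sardine_tin, tomato_tin's own z axis and vertical above 0.3 rad).
It also fails if it takes over 48 s, if anything falls off the work surface, if the arm or the gripper's body presses on something with over 40 N, if the wrist force passes 120 N, or if a joint passes its speed limit or range.

## Working session

There is one attempt and no reset: what is moved stays moved. The work goes in short steps, Python scripts to look and compute and a tool call to move; the robot and the scene stay as the last step left them, time stands still between calls to the robot, and variables do not carry over. Pictures are saved under pics/ and viewed, at most 10 in all, crops included, and the job is handed in when it is done.

Besides the shell and the picture viewer there is one more tool, called after "Emit:" by a JSON object that holds its "method" and its "body", one argument or row to a line. drive_tool: Moves the arm, as the interface text tells. Its arguments: {"type":"object","properties":{"angular":{"type":"array","items":{"type":"array","items":{"type":"number"}}},"delta_pos":{"type":"array","items":{"type":"array","items":{"type":"number"}}},"gripper":{"type":"array","items":{"type":"number"}},"squeeze":{"type":"number"}},"required":["angular","delta_pos","gripper"]}

```bash
mkdir -p pics; cat > h.py <<'E'
import numpy as np, cv2
from cell import telemetry, eyes, env, models
from scipy.spatial.transform import Rotation as R
def rot(o):
    o=np.array(o); 
    return o if o.shape==(3,3) else (R.from_quat(o).as_matrix() if o.size==4 else R.from_euler('xyz',o,degrees=True).as_matrix())
def ray(p,uv,z):
    d=rot(p['orientation'])@np.linalg.inv(p['mtx'])@np.array([*uv,1.]); o=np.array(p['origin'])
    return o+d*(z-o[2])/d[2]
E
python3 - <<'E'
from h import *
for n in("top","scene"):
    p=eyes.read_camera(n); cv2.imwrite(f"pics/{n}0.png",p['pixels'][:,:,::-1])
    print(n,p['origin'],p['orientation'])
    for t in("cover_a_top","cover_a","jam_jar","spice_thyme","honey_jar","sardine_tin","tomato_tin","caddy"):
        for d in models.search_frame(p,t)[:6]: print(t,round(d['p'],2),np.round(d['centre'],1),np.round(ray(p,d['centre'],.085 if 'cover' in t else .05),3))
print(env.finger_overhang,telemetry.get_obs())
E
```

```text
top [ 0.35418463 -0.01133214  1.12855871] [-171.68712665   -1.04097813  -90.26228749]
cover_a_top 0.69 [291.3 192.2] [ 0.502 -0.13   0.085]
cover_a_top 0.59 [243.3 162.9] [ 0.571 -0.019  0.085]
cover_a 0.93 [256.6 203.9] [ 0.475 -0.05   0.085]
cover_a 0.79 [324.  180.5] [ 0.529 -0.207  0.085]
cover_a 0.73 [218.8 214.3] [0.451 0.037 0.085]
cover_a 0.69 [287.8 191. ] [ 0.505 -0.122  0.085]
cover_a 0.53 [259.7 253.4] [ 0.362 -0.056  0.085]
jam_jar 0.61 [302.4 142.5] [ 0.629 -0.163  0.05 ]
spice_thyme 0.58 [241.6 161.2] [ 0.583 -0.016  0.05 ]
honey_jar 0.89 [379.7 166.5] [ 0.569 -0.349  0.05 ]
sardine_tin 0.83 [258.7 254. ] [ 0.361 -0.055  0.05 ]
tomato_tin 0.6 [312.2 238.2] [ 0.398 -0.181  0.05 ]
caddy 0.7 [324.4 181.2] [ 0.533 -0.214  0.05 ]
caddy 0.6 [273.1 202.9] [ 0.481 -0.09   0.05 ]
scene [0.01960396 0.44746933 0.86804831] [-138.03153345   -0.7817216  -129.70154295]
cover_a_top 0.95 [267.8 236.7] [0.442 0.047 0.085]
cover_a 0.68 [305.6 189.3] [ 0.496 -0.13   0.085]
cover_a 0.66 [266.9 237.4] [0.442 0.05  0.085]
cover_a 0.63 [320.4 172.5] [ 0.516 -0.205  0.085]
cover_a 0.61 [286.5 
[... 452 characters left out ...]
s': 0.9, 'qpos': array([76.9522568 , 18.3901456 , -4.01470452, 83.10790139,  1.29606441,
       78.54276365, -3.26057153]), 'joint_velocities': array([ 0.0551606 ,  0.04671408, -0.07264521,  0.00633732, -0.05348111,
       -0.07238849,  0.02533632]), 'effort': array([ 5.85058369e-04, -4.91096735e+01, -4.02842732e-01, -3.12773645e+01,
       -6.37275889e-02,  3.34973470e-02, -3.23426491e-06]), 'tool_pos': array([ 0.15561138, -0.63110486,  0.23660344]), 'tool_rot': array([1.79995621e+02, 4.36120638e-03, 1.38548625e+01]), 'force': array([-0.48880193, -0.18770232,  0.66077903]), 'wrist_torque': array([-0.00463623,  0.02305201,  0.06076476]), 'grasp_force': 0.0, 'grip_width': 0.08690431082384621}
```

View pics/top0.png

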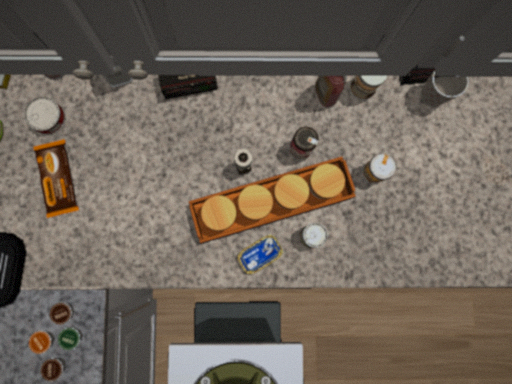

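View pics/scene0.png

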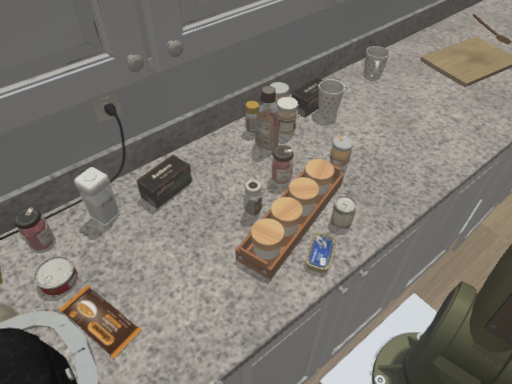

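```bash
python3 - <<'E'
from h import *
p=eyes.read_camera("top")
im=p['pixels'];
for n in("top","scene"):
  p=eyes.read_camera(n)
  for t in("cover_a","caddy"):
    for d in models.cut_out(p,t)[:6]:
        m=d['pixels'];ys,xs=np.nonzero(m)
        print(n,t,round(d['p'],2),m.sum(),xs.min(),xs.max(),ys.min(),ys.max(),np.round(ray(p,d['centre'],.085),3))
        if len(xs)>5: 
            e=cv2.fitEllipse(np.column_stack([xs,ys]).astype(np.float32)[cv2.convexHull(np.column_stack([xs,ys]).astype(np.int32),returnPoints=False)[:,0]]); print(np.round(e[0],1),np.round(e[1],1),np.round(ray(p,e[0],.085),3))
E
```

```text
top cover_a 0.81 1018 309 344 164 199 [ 0.525 -0.208  0.085]
[326.1 181.6] [34.8 36.8] [ 0.527 -0.212  0.085]
top cover_a 0.75 991 238 272 185 219 [ 0.481 -0.047  0.085]
[254.9 202.1] [34.9 35.9] [ 0.479 -0.046  0.085]
top cover_a 0.72 1005 201 235 195 230 [0.453 0.038 0.085]
[218.5 212.8] [35.3 36. ] [0.455 0.038 0.085]
top cover_a 0.67 956 274 308 175 209 [ 0.502 -0.123  0.085]
[291.2 191.9] [34.3 35. ] [ 0.503 -0.13   0.085]
top caddy 0.64 3315 189 354 157 243 [ 0.478 -0.086  0.085]
[271.9 199.7] [ 60.5 199.2] [ 0.485 -0.085  0.085]
top caddy 0.47 1001 238 273 185 220 [ 0.482 -0.047  0.085]
[255.3 202.2] [35.  35.9] [ 0.479 -0.047  0.085]
scene cover_a 0.92 1146 251 285 218 257 [0.447 0.049 0.085]
[267.4 237.2] [35.8 41.9] [0.442 0.049 0.085]
scene cover_a 0.86 647 289 319 177 204 [ 0.492 -0.129  0.085]
[304.1 190.3] [27.3 30.6] [ 0.496 -0.124  0.085]
scene cover_a 0.71 691 305 334 158 193 [ 0.523 -0.21   0.085]
[318.8 175. ] [30.5 36. ] [ 0.512 -0.195  0.085]
scene cover_a 0.68 885 271 302 196 235 [ 0.464 -0.041  0.085]
[286.1 214.8] [32.8 39.8] [ 0.465 -0.032  0.085]
scene cover_a 0.16 535 244 261 181 217 [0.557 0.006 0.085]
[252.6 198.8] [18.7 37.5] [ 0.558 -0.001  0.085]
scene caddy 0.83 2243 235 343 166 279 [0.408 0.028 0.085]
[286.8 224.2] [ 55. 156.] [ 0.442 -0.013  0.085]
scene caddy 0.15 860 271 302 197 235 [ 0.474 -0.043  0.085]
[286.3 214.6] [31.5 39.3] [ 0.465 -0.033  0.085]
```

The pictures show the caddy with four covers, at about (219,213), (255,202), (291,192) and (327,181) in the top view. The tool is already close to aligned with the row. I'm moving over the far cover's +x edge.

Emit:
{"method": "drive_tool", "body": {
  "delta_pos": [
    [3.05,-2,0],
    [3.05,-2,0],
    [3.05,-2,0],
    [3.05,-2,0],
    [3.05,-2,0],
    [3.05,-2,0],
    [3.05,-2,0],
    [3.05,-2,0],
    [3.05,-2,0],
    [3.05,-2,0],
    [3.05,-2,0],
    [3.05,-2,0],
    [3.05,-2,2],
    [3.05,-2,2],
    [3.05,-2,2],
    [3.05,-2,2],
    [0,0,1],
    [0,0,0],
    [0,0,0],
    [0,0,0]
  ],
  "angular": [
    [0,0,0],
    [0,0,0],
    [0,0,0],
    [0,0,0],
    [0,0,0],
    [0,0,0],
    [0,0,0],
    [0,0,0],
    [0,0,0],
    [0,0,0],
    [0,0,0],
    [0,0,0],
    [0,0,0],
    [0,0,0],
    [0,0,0],
    [0,0,0],
    [0,0,0],
    [0,0,0],
    [0,0,0],
    [0,0,0]
  ],
  "gripper": [0,0,0,0,0,0,0,0,0,0,0,0,0,0,0,0,0,0,0,0],
  "squeeze": 10
}}

```text
time_s: 3.25
tool_pos: [0.5526, -0.2055, 0.1476]
tool_rot: [179.9, -0.0, 13.7]
force: [0.4, 0.3, -0.4]
grip_width: 0.0002
grasp_force: 0.0
```

Emit:
{"method": "drive_tool", "body": {
  "delta_pos": [
    [0,0,1.2],
    [0,0,1.2],
    [0,0,1.2],
    [0,0,0.2],
    [0,0,0],
    [0,0,0]
  ],
  "angular": [
    [0,0,0],
    [0,0,0],
    [0,0,0],
    [0,0,0],
    [0,0,0],
    [0,0,0]
  ],
  "gripper": [0,0,0,0,0,0]
}}

```text
time_s: 3.85
tool_pos: [0.553, -0.2035, 0.1087]
tool_rot: [180.0, -0.0, 13.9]
force: [0.5, -1.0, 0.2]
grip_width: 0.0002
grasp_force: 0.0
```

```bash
python3 - <<'E'
from h import *
a=eyes.read_camera("top")['pixels'][130:240,180:400];b=eyes.read_camera("scene")['pixels'][110:270,220:380]
np.save('b0.npy',b)
a=cv2.resize(a,None,fx=3.5,fy=3.5,interpolation=2);cv2.imwrite("pics/a1.png",a[:,:,::-1])
cv2.imwrite("pics/b1.png",cv2.resize(b,None,fx=3.7,fy=3.7,interpolation=2)[:,:,::-1])
print(telemetry.get_obs()['force'])
E
```

```text
[0.51170088 0.02437694 0.36133486]
```

View pics/b1.png

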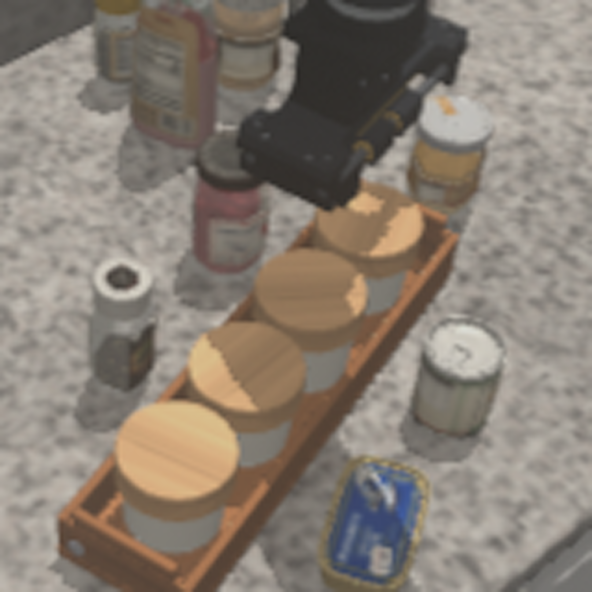

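The fingers are over the back edge of the far cover, at about (360,205) in the crop, and the jars are clear. Next I'm feeling downward.

Emit:
{"method": "drive_tool", "body": {
  "delta_pos": [
    [0,0,0.2],
    [0,0,0.2],
    [0,0,0],
    [0,0,0]
  ],
  "angular": [
    [0,0,0],
    [0,0,0],
    [0,0,0],
    [0,0,0]
  ],
  "gripper": [0,0,0,0]
}}

```text
time_s: 4.35
tool_pos: [0.5527, -0.2035, 0.1045]
tool_rot: [180.0, 0.0, 13.9]
force: [-0.1, 0.7, -0.2]
grip_width: 0.0006
grasp_force: 0.0
```

Emit:
{"method": "drive_tool", "body": {
  "delta_pos": [
    [0,0,0.1],
    [0,0,0.1],
    [0,0,0],
    [0,0,0]
  ],
  "angular": [
    [0,0,0],
    [0,0,0],
    [0,0,0],
    [0,0,0]
  ],
  "gripper": [0,0,0,0]
}}

```text
time_s: 4.75
tool_pos: [0.5528, -0.2036, 0.1025]
tool_rot: [180.0, 0.0, 13.9]
force: [-0.6, -0.1, 0.4]
grip_width: 0.0006
grasp_force: 0.0
```

Emit:
{"method": "drive_tool", "body": {
  "delta_pos": [
    [0,0,0.1],
    [0,0,0.05],
    [0,0,0],
    [0,0,0]
  ],
  "angular": [
    [0,0,0],
    [0,0,0],
    [0,0,0],
    [0,0,0]
  ],
  "gripper": [0,0,0,0]
}}

```text
time_s: 5.15
tool_pos: [0.5528, -0.2036, 0.101]
tool_rot: [180.0, 0.0, 13.9]
force: [-0.5, -0.1, 0.1]
grip_width: 0.0003
grasp_force: 0.0
```

Emit:
{"method": "drive_tool", "body": {
  "delta_pos": [
    [0,0,0.1],
    [0,0,0.05],
    [0,0,0],
    [0,0,0]
  ],
  "angular": [
    [0,0,0],
    [0,0,0],
    [0,0,0],
    [0,0,0]
  ],
  "gripper": [0,0,0,0]
}}

```text
time_s: 5.55
tool_pos: [0.5528, -0.2036, 0.0995]
tool_rot: [180.0, 0.0, 13.9]
force: [0.7, -0.1, -0.5]
grip_width: 0.0005
grasp_force: 0.0
```

Emit:
{"method": "drive_tool", "body": {
  "delta_pos": [
    [0,0,0.1],
    [0,0,0.05],
    [0,0,0],
    [0,0,0]
  ],
  "angular": [
    [0,0,0],
    [0,0,0],
    [0,0,0],
    [0,0,0]
  ],
  "gripper": [0,0,0,0]
}}

```text
time_s: 5.95
tool_pos: [0.553, -0.2036, 0.0983]
tool_rot: [180.0, -0.0, 13.9]
force: [-0.0, 0.5, 1.1]
grip_width: 0.0006
grasp_force: 0.8
```

Emit:
{"method": "drive_tool", "body": {
  "delta_pos": [
    [0,0,0.1],
    [0,0,0],
    [0,0,0]
  ],
  "angular": [
    [0,0,0],
    [0,0,0],
    [0,0,0]
  ],
  "gripper": [0,0,0]
}}

```text
time_s: 6.25
tool_pos: [0.5529, -0.2036, 0.0973]
tool_rot: [180.0, -0.0, 13.9]
force: [-0.6, -1.6, 3.7]
grip_width: 0.0006
grasp_force: 1.9
```

Emit:
{"method": "drive_tool", "body": {
  "delta_pos": [
    [0,0,0.05],
    [0,0,0],
    [0,0,0]
  ],
  "angular": [
    [0,0,0],
    [0,0,0],
    [0,0,0]
  ],
  "gripper": [0,0,0]
}}

```text
time_s: 6.55
tool_pos: [0.5529, -0.2036, 0.0968]
tool_rot: [180.0, -0.0, 13.9]
force: [-1.0, 0.4, 5.7]
grip_width: 0.0007
grasp_force: 2.5
```

```bash
python3 - <<'E'
from h import *
b=eyes.read_camera("scene")['pixels'][110:270,220:380]
np.save('b_c4.npy',b)
o=telemetry.get_obs();print(o['force'],o['wrist_torque'],o['tool_pos'])
E
```

```text
[-0.92471806  0.08893896  5.01859081] [0.09836574 0.27042253 0.01825948] [ 0.55295621 -0.20363591  0.09682877]
```

The force rises about 2.6 N/mm from the first touch, so this cover is seated. Next one.

Emit:
{"method": "drive_tool", "body": {
  "delta_pos": [
    [0,0,-0.7],
    [0,0,-0.7],
    [-0.1,-2.2,0],
    [-0.1,-2.2,0],
    [-0.1,-2.2,0],
    [-0.05,-2.2,0],
    [0,0,0.6],
    [0,0,0.2],
    [0,0,0],
    [0,0,0]
  ],
  "angular": [
    [0,0,0],
    [0,0,0],
    [0,0,0],
    [0,0,0],
    [0,0,0],
    [0,0,0],
    [0,0,0],
    [0,0,0],
    [0,0,0],
    [0,0,0]
  ],
  "gripper": [0,0,0,0,0,0,0,0,0,0]
}}

```text
time_s: 7.6
tool_pos: [0.5283, -0.1199, 0.1024]
tool_rot: [180.0, 0.0, 13.8]
force: [0.7, -0.0, -0.2]
grip_width: 0.0001
grasp_force: 0.0
```

Emit:
{"method": "drive_tool", "body": {
  "delta_pos": [
    [0,0,0.1],
    [0,0,0.05],
    [0,0,0],
    [0,0,0]
  ],
  "angular": [
    [0,0,0],
    [0,0,0],
    [0,0,0],
    [0,0,0]
  ],
  "gripper": [0,0,0,0]
}}

```text
time_s: 8.0
tool_pos: [0.5283, -0.1191, 0.101]
tool_rot: [-180.0, 0.0, 13.8]
force: [0.1, 0.3, -0.1]
grip_width: 0.0001
grasp_force: 0.0
```

Emit:
{"method": "drive_tool", "body": {
  "delta_pos": [
    [0,0,0.1],
    [0,0,0.05],
    [0,0,0],
    [0,0,0]
  ],
  "angular": [
    [0,0,0],
    [0,0,0],
    [0,0,0],
    [0,0,0]
  ],
  "gripper": [0,0,0,0]
}}

```text
time_s: 8.4
tool_pos: [0.5283, -0.1189, 0.0995]
tool_rot: [180.0, 0.0, 13.9]
force: [1.0, 0.3, -0.8]
grip_width: 0.0003
grasp_force: 0.0
```

Emit:
{"method": "drive_tool", "body": {
  "delta_pos": [
    [0,0,0.1],
    [0,0,0],
    [0,0,0]
  ],
  "angular": [
    [0,0,0],
    [0,0,0],
    [0,0,0]
  ],
  "gripper": [0,0,0]
}}

```text
time_s: 8.7
tool_pos: [0.5284, -0.119, 0.0986]
tool_rot: [180.0, -0.0, 13.9]
force: [0.9, 0.4, 0.3]
grip_width: 0.0002
grasp_force: 0.2
```

Emit:
{"method": "drive_tool", "body": {
  "delta_pos": [
    [0,0,0.1],
    [0,0,0],
    [0,0,0]
  ],
  "angular": [
    [0,0,0],
    [0,0,0],
    [0,0,0]
  ],
  "gripper": [0,0,0]
}}

```text
time_s: 9.0
tool_pos: [0.5286, -0.119, 0.0977]
tool_rot: [180.0, -0.0, 13.9]
force: [0.7, 0.1, 0.6]
grip_width: 0.0003
grasp_force: 0.5
```

Emit:
{"method": "drive_tool", "body": {
  "delta_pos": [
    [0,0,0.05],
    [0,0,0],
    [0,0,0]
  ],
  "angular": [
    [0,0,0],
    [0,0,0],
    [0,0,0]
  ],
  "gripper": [0,0,0]
}}

```text
time_s: 9.3
tool_pos: [0.5285, -0.1189, 0.0972]
tool_rot: [180.0, -0.0, 13.9]
force: [1.2, -0.5, 1.6]
grip_width: 0.0006
grasp_force: 0.8
```

Emit:
{"method": "drive_tool", "body": {
  "delta_pos": [
    [0,0,0.1],
    [0,0,0],
    [0,0,0]
  ],
  "angular": [
    [0,0,0],
    [0,0,0],
    [0,0,0]
  ],
  "gripper": [0,0,0]
}}

```text
time_s: 9.6
tool_pos: [0.5288, -0.1189, 0.0963]
tool_rot: [180.0, -0.1, 13.9]
force: [1.5, 0.8, 3.4]
grip_width: 0.0001
grasp_force: 1.2
```

Emit:
{"method": "drive_tool", "body": {
  "delta_pos": [
    [0,0,0.05],
    [0,0,0],
    [0,0,0]
  ],
  "angular": [
    [0,0,0],
    [0,0,0],
    [0,0,0]
  ],
  "gripper": [0,0,0]
}}

```text
time_s: 9.9
tool_pos: [0.5288, -0.1189, 0.0958]
tool_rot: [180.0, -0.1, 13.9]
force: [2.7, 0.8, 3.2]
grip_width: 0.0007
grasp_force: 1.7
```

The force is only 3.3 N after 3.2 mm, and a sideways force is appearing, so this cover is tilting. I'll check it in a picture.

```bash
python3 - <<'E'
from h import *
b=eyes.read_camera("scene")['pixels'][110:270,220:380]
o=telemetry.get_obs();print(o['force'],o['wrist_torque'],o['tool_pos'])
c=np.load('b_c4.npy')
cr=lambda x:cv2.resize(x[40:130,40:130],(395,395),interpolation=2)
cv2.imwrite("pics/b3.png",np.hstack([cr(c),cr(b)])[:,:,::-1])
E
```

```text
[2.02437709 1.21460747 2.82388127] [ 0.15844993 -0.62250753  0.02037926] [ 0.52875968 -0.11888832  0.0958121 ]
```

View pics/b3.png

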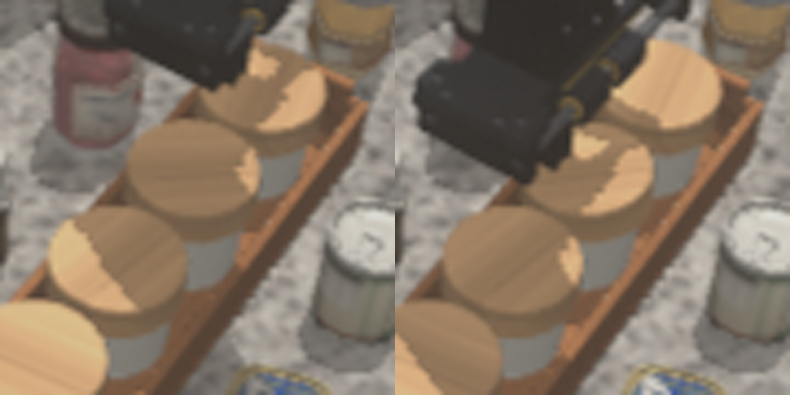

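Emit:
{"method": "drive_tool", "body": {
  "delta_pos": [
    [0,0,-0.6],
    [0,0,-0.4],
    [-1.4,0.2,0],
    [-1.4,0.2,0],
    [0,0,0.4],
    [0,0,0.1],
    [0,0,0],
    [0,0,0]
  ],
  "angular": [
    [0,0,0],
    [0,0,0],
    [0,0,0],
    [0,0,0],
    [0,0,0],
    [0,0,0],
    [0,0,0],
    [0,0,0]
  ],
  "gripper": [0,0,0,0,0,0,0,0]
}}

```text
time_s: 10.75
tool_pos: [0.5023, -0.1293, 0.1005]
tool_rot: [-180.0, -0.0, 13.9]
force: [0.1, -0.4, -0.1]
grip_width: 0.0005
grasp_force: 0.0
```

Emit:
{"method": "drive_tool", "body": {
  "delta_pos": [
    [0,0,0.1],
    [0,0,0.05],
    [0,0,0],
    [0,0,0]
  ],
  "angular": [
    [0,0,0],
    [0,0,0],
    [0,0,0],
    [0,0,0]
  ],
  "gripper": [0,0,0,0]
}}

```text
time_s: 11.15
tool_pos: [0.5023, -0.1294, 0.0991]
tool_rot: [180.0, -0.0, 13.9]
force: [-0.5, 0.7, 0.6]
grip_width: 0.0005
grasp_force: 0.2
```

Emit:
{"method": "drive_tool", "body": {
  "delta_pos": [
    [0,0,0.05],
    [0,0,0],
    [0,0,0]
  ],
  "angular": [
    [0,0,0],
    [0,0,0],
    [0,0,0]
  ],
  "gripper": [0,0,0]
}}

```text
time_s: 11.45
tool_pos: [0.5023, -0.1294, 0.0987]
tool_rot: [180.0, -0.0, 13.9]
force: [1.1, 0.8, 1.9]
grip_width: 0.0005
grasp_force: 0.7
```

Emit:
{"method": "drive_tool", "body": {
  "delta_pos": [
    [0,0,0.05],
    [0,0,0],
    [0,0,0]
  ],
  "angular": [
    [0,0,0],
    [0,0,0],
    [0,0,0]
  ],
  "gripper": [0,0,0]
}}

```text
time_s: 11.75
tool_pos: [0.5023, -0.1295, 0.0982]
tool_rot: [180.0, -0.0, 13.9]
force: [-0.6, 1.1, 3.0]
grip_width: 0.0007
grasp_force: 1.2
```

Emit:
{"method": "drive_tool", "body": {
  "delta_pos": [
    [0,0,0.1],
    [0,0,0],
    [0,0,0]
  ],
  "angular": [
    [0,0,0],
    [0,0,0],
    [0,0,0]
  ],
  "gripper": [0,0,0]
}}

```text
time_s: 12.05
tool_pos: [0.5023, -0.1295, 0.0973]
tool_rot: [180.0, -0.0, 13.9]
force: [-0.4, 1.1, 4.1]
grip_width: 0.0004
grasp_force: 2.3
```

Emit:
{"method": "drive_tool", "body": {
  "delta_pos": [
    [0,0,0.05],
    [0,0,0],
    [0,0,0]
  ],
  "angular": [
    [0,0,0],
    [0,0,0],
    [0,0,0]
  ],
  "gripper": [0,0,0]
}}

```text
time_s: 12.35
tool_pos: [0.5023, -0.1295, 0.0969]
tool_rot: [180.0, -0.0, 13.9]
force: [-0.7, 0.8, 5.0]
grip_width: 0.0005
grasp_force: 2.8
```

Emit:
{"method": "drive_tool", "body": {
  "delta_pos": [
    [0,0,0.05],
    [0,0,0],
    [0,0,0]
  ],
  "angular": [
    [0,0,0],
    [0,0,0],
    [0,0,0]
  ],
  "gripper": [0,0,0]
}}

```text
time_s: 12.65
tool_pos: [0.5023, -0.1295, 0.0965]
tool_rot: [180.0, -0.0, 13.9]
force: [-1.3, 1.4, 7.2]
grip_width: 0.0002
grasp_force: 3.3
```

Emit:
{"method": "drive_tool", "body": {
  "delta_pos": [
    [0,0,0.04],
    [0,0,0],
    [0,0,0]
  ],
  "angular": [
    [0,0,0],
    [0,0,0],
    [0,0,0]
  ],
  "gripper": [0,0,0]
}}

```text
time_s: 12.95
tool_pos: [0.5023, -0.1295, 0.0962]
tool_rot: [180.0, -0.0, 13.9]
force: [-1.4, 2.0, 6.9]
grip_width: 0.0006
grasp_force: 3.5
```

Emit:
{"method": "drive_tool", "body": {
  "delta_pos": [
    [0,0,0.03],
    [0,0,0],
    [0,0,0]
  ],
  "angular": [
    [0,0,0],
    [0,0,0],
    [0,0,0]
  ],
  "gripper": [0,0,0]
}}

```text
time_s: 13.25
tool_pos: [0.5024, -0.1295, 0.0959]
tool_rot: [180.0, -0.0, 13.9]
force: [-0.7, 1.3, 6.9]
grip_width: 0.0006
grasp_force: 3.6
```

Emit:
{"method": "drive_tool", "body": {
  "delta_pos": [
    [0,0,0.04],
    [0,0,0],
    [0,0,0]
  ],
  "angular": [
    [0,0,0],
    [0,0,0],
    [0,0,0]
  ],
  "gripper": [0,0,0]
}}

```text
time_s: 13.55
tool_pos: [0.5024, -0.1295, 0.0955]
tool_rot: [180.0, -0.0, 13.9]
force: [-1.9, 1.2, 8.0]
grip_width: 0.0005
grasp_force: 3.8
```

Emit:
{"method": "drive_tool", "body": {
  "delta_pos": [
    [0,0,0.04],
    [0,0,0],
    [0,0,0]
  ],
  "angular": [
    [0,0,0],
    [0,0,0],
    [0,0,0]
  ],
  "gripper": [0,0,0]
}}

```text
time_s: 13.85
tool_pos: [0.5024, -0.1295, 0.0952]
tool_rot: [180.0, -0.0, 13.9]
force: [-0.1, 1.5, 7.3]
grip_width: 0.0003
grasp_force: 3.8
```

It is 4 mm down at about 8 N with no hard stop, so this is the loose cover. Pushing it home.

Emit:
{"method": "drive_tool", "body": {
  "delta_pos": [
    [0,0,0.1],
    [0,0,0.1],
    [0,0,0.1],
    [0,0,0],
    [0,0,0]
  ],
  "angular": [
    [0,0,0],
    [0,0,0],
    [0,0,0],
    [0,0,0],
    [0,0,0]
  ],
  "gripper": [0,0,0,0,0]
}}

```text
time_s: 14.35
tool_pos: [0.5024, -0.1295, 0.0924]
tool_rot: [180.0, -0.0, 13.9]
force: [-1.8, 2.2, 9.3]
grip_width: -0.0002
grasp_force: 4.5
```

Emit:
{"method": "drive_tool", "body": {
  "delta_pos": [
    [0,0,0.1],
    [0,0,0],
    [0,0,0]
  ],
  "angular": [
    [0,0,0],
    [0,0,0],
    [0,0,0]
  ],
  "gripper": [0,0,0]
}}

```text
time_s: 14.65
tool_pos: [0.5024, -0.1295, 0.0915]
tool_rot: [180.0, -0.0, 13.9]
force: [-2.6, 1.8, 10.7]
grip_width: 0.0002
grasp_force: 4.9
```

Emit:
{"method": "drive_tool", "body": {
  "delta_pos": [
    [0,0,0.1],
    [0,0,0.1],
    [0,0,0],
    [0,0,0]
  ],
  "angular": [
    [0,0,0],
    [0,0,0],
    [0,0,0],
    [0,0,0]
  ],
  "gripper": [0,0,0,0]
}}

```text
time_s: 15.05
tool_pos: [0.5025, -0.1295, 0.0897]
tool_rot: [180.0, -0.0, 13.9]
force: [-3.1, 2.1, 10.8]
grip_width: 0.0005
grasp_force: 5.7
```

Emit:
{"method": "drive_tool", "body": {
  "delta_pos": [
    [0,0,0.1],
    [0,0,0],
    [0,0,0]
  ],
  "angular": [
    [0,0,0],
    [0,0,0],
    [0,0,0]
  ],
  "gripper": [0,0,0]
}}

```text
time_s: 15.35
tool_pos: [0.5024, -0.1294, 0.0889]
tool_rot: [180.0, -0.0, 13.9]
force: [-3.1, 2.7, 12.6]
grip_width: 0.0006
grasp_force: 6.4
```

Emit:
{"method": "drive_tool", "body": {
  "delta_pos": [
    [0,0,0.1],
    [0,0,0.1],
    [0,0,0],
    [0,0,0]
  ],
  "angular": [
    [0,0,0],
    [0,0,0],
    [0,0,0],
    [0,0,0]
  ],
  "gripper": [0,0,0,0]
}}

```text
time_s: 15.75
tool_pos: [0.5026, -0.1295, 0.0886]
tool_rot: [179.9, 0.0, 13.9]
force: [-8.2, 3.8, 24.1]
grip_width: 0.0002
grasp_force: 12.2
```

Emit:
{"method": "drive_tool", "body": {
  "delta_pos": [
    [0,0,0.1],
    [0,0,0],
    [0,0,0]
  ],
  "angular": [
    [0,0,0],
    [0,0,0],
    [0,0,0]
  ],
  "gripper": [0,0,0]
}}

```text
time_s: 16.05
tool_pos: [0.5027, -0.1294, 0.0885]
tool_rot: [179.9, 0.0, 13.9]
force: [-10.4, 3.5, 30.8]
grip_width: 0.0006
grasp_force: 15.2
```

It has reached the hard stop, about 10.5 mm down including the pad. I'm releasing and re-touching the edge to check.

Emit:
{"method": "drive_tool", "body": {
  "delta_pos": [
    [0,0,-0.6],
    [0,0,-0.6],
    [1.4,-0.2,0],
    [1.4,-0.2,0],
    [0,0,0.4],
    [0,0,0.1],
    [0,0,0],
    [0,0,0]
  ],
  "angular": [
    [0,0,0],
    [0,0,0],
    [0,0,0],
    [0,0,0],
    [0,0,0],
    [0,0,0],
    [0,0,0],
    [0,0,0]
  ],
  "gripper": [0,0,0,0,0,0,0,0]
}}

```text
time_s: 16.85
tool_pos: [0.5282, -0.1189, 0.0914]
tool_rot: [-180.0, 0.0, 13.9]
force: [0.4, 0.4, 1.3]
grip_width: 0.0006
grasp_force: 0.8
```

Emit:
{"method": "drive_tool", "body": {
  "delta_pos": [
    [0,0,0.1],
    [0,0,0],
    [0,0,0]
  ],
  "angular": [
    [0,0,0],
    [0,0,0],
    [0,0,0]
  ],
  "gripper": [0,0,0]
}}

```text
time_s: 17.15
tool_pos: [0.5282, -0.119, 0.0907]
tool_rot: [180.0, 0.0, 13.8]
force: [-0.5, 0.7, 3.7]
grip_width: 0.0005
grasp_force: 1.7
```

The top is now about 7 mm lower, and the edge has the seated stiffness, so it no longer rocks. Backing off.

Emit:
{"method": "drive_tool", "body": {
  "delta_pos": [
    [0,0,-1],
    [0,0,-2],
    [0,0,-3],
    [0,0,-3],
    [0,0,0],
    [0,0,0]
  ],
  "angular": [
    [0,0,0],
    [0,0,0],
    [0,0,0],
    [0,0,0],
    [0,0,0],
    [0,0,0]
  ],
  "gripper": [0,0,0,0,0,0]
}}

```text
time_s: 17.75
tool_pos: [0.5282, -0.1196, 0.1811]
tool_rot: [179.9, -0.0, 13.8]
force: [0.1, -0.7, -0.2]
grip_width: 0.0004
grasp_force: 0.0
```

```bash
python3 -c "
from h import *
print(telemetry.get_obs()['tool_pos']);print(env.sign_off())"
```

```text
[ 0.52818547 -0.11959197  0.18113759]
the job is handed in; nothing more can be done
None
```

The loose cover was the second from the far right end of the row. I pushed it about 7 mm down until it was home and a re-touch at its edge showed no more rocking, then handed the job in at about 18 s; no verdict came back.

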